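# Settle two loose lemons in the dimpled fruit tray

## Robot

A 7-joint arm with a two-finger parallel gripper is mounted at the origin on a cart in front of the work surface, level with it; the furniture and walls round the work are solid. World frame = base frame: x ahead of the robot, y to its left, z up, the work surface at z = 0. Lengths are in m, angles in degrees, forces in N, time in s.
With the tool pointing down it reaches from about 0.425 to 0.875 m from the base axis. Payload 4.7 kg.
Tool frame: the origin (TCP) lies between the finger pads; the fingertips stand 17 mm ahead of it and the grasp point (between the pads) lies 2 mm behind it; z points along the fingers, y is the line along which they close (so a half turn about z gives the same grasp; the last joint's range is limited). The gripper opens to 87 mm and grips with 3 to 60 N. Pads are 19 mm wide; open, the fingers measure 117 mm over their backs; the gripper's body (75 mm by 190 mm) begins 51 mm behind the grasp point.
Start: joints at [-66.973, 18.392, -4.016, 83.108, 1.295, 78.541, -3.26], TCP at [0.246, 0.602, 0.24] pointing down, gripper open.
Joint ranges: [-163.93, 163.93], [-17.29, 119.83], [-79.2, 71.16], [3.27, 140.29], [-89.18, 269.18], [5.43, 117.66], [-154.24, 154.24]. Speed limits (degrees/s): [147.25, 147.25, 180, 180, 180, 180, 180].

## Interface

Orientations are given as [roll, pitch, yaw] about the fixed x, y, z axes, in that order (R = Rz(yaw) Ry(pitch) Rx(roll)).
In Python, from cell import env, cams gives the robot as it stands.
- The arm moves only by the shell command python3 -m pendant 'ROWS' [FORCE]. ROWS is JSON, a list of rows, each an object of numbers: "tx", "ty", "tz": the shift along the tool's x, y, z each as a share of 0.05 m, from -1 to 1; "spin": the turn about the tool's z as a share of 4 degrees, from -1 to 1; "claw": the closure, from 0 (fully open) to 1 (shut). A call has 1 to 10 rows; each row shifts and turns the commanded pose from where the row before left it, along the tool's axes as they then stand; what a row does not reach is not made up. A row lasts 1/8 s, in which the tool goes at most 62.5 mm and 10.7 degrees, less where a joint would pass 70% of its speed; a pose out of reach is approached as far as the arm can. A call with a number of a shift or a turn outside -1 to 1 is refused whole. A call with a gripper value outside its range is refused whole. The fingers move at their own pace and stop on an object; FORCE is the grip in N (left out, the last holds). Time passes only in rows, so rows that do not move let the fingers close. It gives the time, the measured TCP pose, the force, the opening and the grip force at its end, in the units of the state.
- env.get_obs(): the state, without advancing time (a new reading comes with each control period).
- cams.read_camera(name): name is "side" or "top"; returns the picture (384x512x3 uint8, red, green, blue); there is no depth.
- cams.camera_info(name): a dict with "fx", "fy", "cx", "cy" (pixels), "rvec" (rotation vector, rad) and "tvec" (3), from world to camera coordinates, as OpenCV has them. Camera axes: x right, y down, z forward; pixel columns grow to the right and rows downward; lengths in m; the calibration is good to about 2 mm. A picture is of the moment at which its call begins. camera_info takes no time and is no camera call.
- env.sign_off(): hands the job in; it is judged then, once.
The state is a dict: "time_s": time; "qpos": joint angles; "joint_velocities": joint speeds; "effort": joint torques, N m; "tool_pos": TCP position; "tool_rot": TCP orientation; "force": force on the tool from outside, world axes, zero at the start; "wrist_torque": the same for the moment, N m; "grip_width": finger opening in m; "grasp_force": force on a finger pad.
Only numpy, scipy, OpenCV 4.12 (cv2) and the standard library are available. Lean on these libraries where they do the work, as an engineer would, in place of code of your own. Each camera call takes 0.05 s, during which the arm holds its last target. There are 200 camera calls.

## Task

Put both lemons into the blue fruit tray, one lying in each dimple across the tray, so that neither can roll away: one lemon is in the narrow wooden box, the other on the spoon rest. Set them down gently rather than dropping them, and leave the other things on the worktop where they are. You may lay a lemon on the spoon rest (or anywhere else) to change your grip.

Things in the scene. Friction and masses are not known exactly. Their poses are not given: they have to be found in the camera images.
- lemon_boxed: Yellow lemon, rigid, 62 mm long, 46 mm diameter, about 90 g, free to roll. It starts lying lengthwise in the narrow wooden box, anywhere up to 10 mm from the box's middle, its centre 29 mm above the worktop. Origin: the lemon's centre; x is its long axis (ends at -30 and +32 mm); it is round about x, so y and z point anywhere once it rolls.
- lemon_rest: The second lemon, the same in shape, size and axes. It starts lying in the dimple of the spoon rest, its long axis along the dimple.
- cutlery_box: Narrow dark wooden open-topped box, fixed, 172 mm long (its x), 64 mm wide (its y), 42 mm high; walls and floor 6 mm, so the inside is 160 x 52 mm: there is no room for fingers beside the lemon, only beyond its two ends. Origin: centre of the underside, on the worktop; z up.
- spoon_rest: Flat oval terracotta spoon rest, fixed, 116 mm (its x) by 92 mm (its y), 12 mm high, with one oval dimple in its middle, 44 x 34 mm at the rim, 8 mm deep, long along x. A lemon lying in it along x has its centre 27.5 mm above the worktop and can be reached from all sides. Origin: centre of the underside, on the worktop; z up.
- fruit_tray: Blue ceramic tray, fixed, 200 mm long (its y), 82 mm wide (its x): a 12 mm high plate with two oval dimples 100 mm apart, between two side walls 53 mm high and 6 mm thick that run along y at x = +-35 to +-41 mm; its two ends (y = +-100 mm) are open. Between the walls are 70 mm, so a lemon lies across the tray with 4 mm beyond each end: no room for fingers there, only beside the lemon. Origin: centre of the underside, on the worktop; z up.
- dimple_1 (a point): Centre of the tray's first dimple, at the level of its rim (12 mm above the worktop), at y = -50 mm of the tray; axes as the tray's. Dimple 44 mm along x by 34 mm along y, 8 mm deep. A lemon lying in it along x has its centre 15.5 mm above this point. Either lemon may go in either dimple.
- dimple_2 (a point): The same for the second dimple, at y = +50 mm of the tray.
- mug: Bystander: stoneware mug, white above and dark below, 78 x 108 x 74 mm with its handle, on the worktop behind. Origin: underside.
- peach_pot: Bystander: little peach-coloured round pot, 46 mm across, 36 mm high. Origin: centre of the underside.
- matchbox: Bystander: red matchbox, 36 x 54 x 15 mm. Origin: centre of the underside.
- spice_jar: Bystander: small glass jar with green filling and grey lid, 50 mm across, 80 mm high. Origin: centre of the underside.
- scrub_brush: Bystander: wooden scrubbing brush, 48 x 124 x 38 mm. Origin: centre of the underside.
There are look-alikes about, which are no part of the job. What is shaped like the lemon_boxed but pink is not meant. Leave any purple look-alike of the lemon_rest alone.

How it is judged:
By the outcome, as a careful person would: the job done as asked, in the order asked, and still so for the second after the job is handed in, with the robot touching nothing.
It also fails if it takes over 70 s, if anything falls off the work surface, if the arm or the gripper's body presses on something with over 40 N, if the wrist force passes 120 N, or if a joint passes its speed limit or range.

## Working session

There is one attempt and no reset: what is moved stays moved. The work goes in short steps, Python scripts to look and compute and a shell command to move; the robot and the scene stay as the last step left them, time stands still between calls to the robot, and variables do not carry over. Pictures are saved under pics/ and viewed, at most 10 in all, crops included, and the job is handed in when it is done.

```bash
ls; mkdir -p pics; python3 - <<'E'
from cell import env,cams
import cv2
for n in("top","side"):
    cv2.imwrite(f"pics/{n}0.png",cams.read_camera(n)[:,:,::-1]); print(cams.camera_info(n))
o=env.get_obs();print(o)
E
```

```text
pics
{'fx': 371.87302657602885, 'fy': 371.87302657602885, 'cx': 255.87838576287976, 'cy': 192.8996173114983, 'rvec': array([ 2.18813495, -2.13394358,  0.13909039]), 'tvec': array([-0.13377892,  0.53863911,  1.05889418])}
{'fx': 352.8104520301294, 'fy': 352.8104520301294, 'cx': 249.36799006225863, 'cy': 197.8588329340706, 'rvec': array([ 1.04343033, -2.00790942,  1.33865315]), 'tvec': array([0.1983442 , 0.25537794, 0.61367035])}
{'time_s': 0.1, 'qpos': array([-66.97476998,  18.43563437,  -4.01404138,  83.16802258,
         1.29569805,  78.54181999,  -3.25949284]), 'joint_velocities': array([ 0.08046714, -0.16071969, -0.03596411, -0.25067212, -0.03475448,
       -0.14384211, -0.0867414 ]), 'effort': array([-3.83565521e-04, -4.92575455e+01, -4.05883575e-01, -3.13398099e+01,
       -6.40538055e-02,  3.94939701e-02,  6.73816203e-05]), 'tool_pos': array([0.24566365, 0.60127799, 0.23856039]), 'tool_rot': array([-1.79899789e+02,  6.66350863e-03,  1.57783605e+02]), 'force': array([-0.79011008, -0.29263348, -0.05641966]), 'wrist_torque': array([-0.02674848,  0.00460834, -0.00972805]), 'grasp_force': 0.0, 'grip_width': 0.08705993353428318}
```

View pics/top0.png

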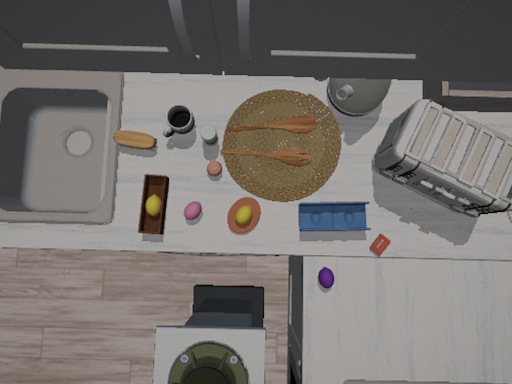

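View pics/side0.png

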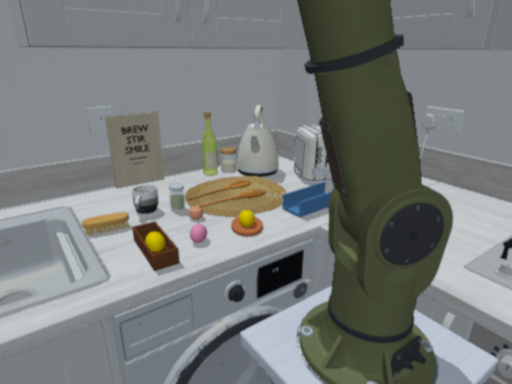

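The top view shows the boxed lemon at (153,205), the box at about (154,205), the rest lemon at (244,215), the tray at (333,217), pink at (193,210) and purple at (326,278). Next I'll segment these and project them to world coordinates.

```bash
cat > h.py <<'E'
import numpy as np,cv2
from cell import env,cams
def KRt(n):
    c=cams.camera_info(n)
    return np.array([[c['fx'],0,c['cx']],[0,c['fy'],c['cy']],[0,0,1]]),cv2.Rodrigues(np.array(c['rvec']))[0],np.array(c['tvec'])
def w(n,uv,z):
    K,R,t=KRt(n); d=R.T@np.linalg.solve(K,[*uv,1]); C=-R.T@t
    return C+d*(z-C[2])/d[2]
def px(n,p):
    K,R,t=KRt(n); q=K@(R@np.array(p)+t); return q[:2]/q[2]
def tri(a,b):
    A=[];B=[]
    for n,uv in(("top",a),("side",b)):
        K,R,t=KRt(n);P=K@np.c_[R,t];A.append(P);B.append(np.array(uv,float))
    X=cv2.triangulatePoints(A[0],A[1],B[0],B[1])[:,0];return X[:3]/X[3]
def blobs(im,lo,hi,amin=60):
    m=cv2.inRange(cv2.cvtColor(im,cv2.COLOR_RGB2HSV),lo,hi)
    return [c for c in cv2.findContours(m,cv2.RETR_EXTERNAL,cv2.CHAIN_APPROX_NONE)[0] if cv2.contourArea(c)>amin]
YEL=((22,150,90),(34,255,255)); BLUE=((100,110,40),(118,255,255)); TER=((3,150,90),(14,255,255)); BRN=((0,90,15),(16,255,110))
E
python3 - <<'E'
from h import *
o=env.get_obs();print("cam",-KRt("top")[1].T@KRt("top")[2],-KRt("side")[1].T@KRt("side")[2],px("top",o['tool_pos']),px("side",o['tool_pos']),px("top",[0,0,0]))
im={n:cv2.cvtColor(cv2.imread(f"pics/{n}0.png"),cv2.COLOR_BGR2RGB) for n in("top","side")}
for n in im:
  for k,r,z in(("yel",YEL,.028),("blue",BLUE,.0),("ter",TER,.012),("brn",BRN,.042)):
    for c in blobs(im[n],*r):
        M=cv2.moments(c);u=(M['m10']/M['m00'],M['m01']/M['m00'])
        (cx,cy),s,a=cv2.minAreaRect(c);bp=cv2.boxPoints(((cx,cy),s,a))
        e=cv2.fitEllipse(c)
        print(n,k,cv2.contourArea(c),np.round(u,1),w(n,u,z).round(3),np.round(e[1]+(e[2],),1))
        if k in("brn","blue") and n=="top":print(bp.round(1).tolist(),[w(n,p,.042 if k=='brn' else .053)[:2].round(3).tolist() for p in bp])
t=im["top"][165:250,130:385,::-1];t=cv2.resize(t,None,fx=3.1,fy=3.1,interpolation=3)
s=im["side"][180:275,120:345,::-1];s=cv2.resize(s,(t.shape[1],330),interpolation=3)
cv2.imwrite("pics/crop1.png",np.vstack([t,s]))
E
```

```text
cam [ 0.40849354 -0.11508005  1.11766515] [-0.26635931  0.43302046  0.47190635] [-62.43843381 302.61232929] [-147.17658513  279.81464915] [208.89656892 382.06427695]
top yel 203.5 [243.4 214.3] [ 0.478 -0.085  0.028] [13.9 18.8 32.9]
top yel 220.0 [152.9 204.5] [0.501 0.181 0.028] [14.3 19.8  9.4]
top blue 1733.0 [331.9 216.2] [ 0.481 -0.351  0.   ] [30.2 87.7 89. ]
[[298.70001220703125, 203.10000610351562], [368.5, 201.6999969482422], [369.0, 229.1999969482422], [299.20001220703125, 230.5]] [[0.513, -0.244], [0.522, -0.445], [0.443, -0.446], [0.434, -0.246]]
top ter 159.0 [380.6 244.4] [ 0.401 -0.492  0.012] [11.5 20.1 36.1]
top ter 65.0 [293.  162.1] [ 0.641 -0.23   0.012] [  3.9  23.7 100.9]
top ter 63.5 [306.6 122.4] [ 0.767 -0.271  0.012] [ 4.9 23.7 86.7]
top brn 1318.5 [153.5 204.1] [0.5   0.176 0.042] [26.2 71.8  6.6]
[[138.10000610351562, 231.6999969482422], [144.60000610351562, 173.6999969482422], [168.6999969482422, 176.39999389648438], [162.3000030517578, 234.39999389648438]] [[0.42, 0.215], [0.589, 0.207], [0.583, 0.136], [0.414, 0.145]]
side yel 304.5 [154.7 240.8] [0.505 0.178 0.028] [ 18.5  21.2 151.2]
side yel 189.0 [246.2 217.8] [ 0.482 -0.086  0.028] [ 14.4  16.9 168.7]
side blue 963.5 [306.3 200. ] [ 0.527 -0.367  0.   ] [26.6 49.2 73.5]
side ter 232.0 [246.4 227.8] [ 0.457 -0.069  0.012] [16.5 27.  91.7]
side brn 1246.5 [155.5 245.5] [0.459 0.193 0.042] [ 30.9  54.1 141.5]
```

View pics/crop1.png

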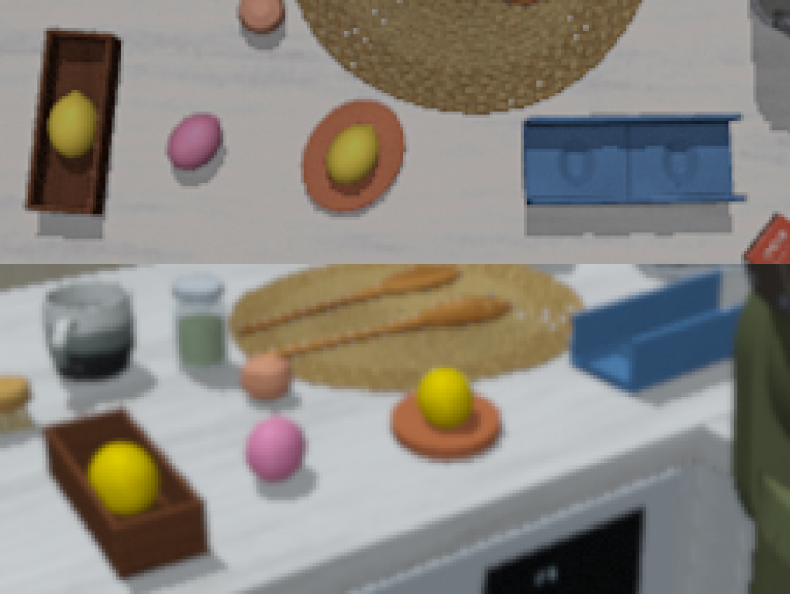

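The crop shows the tray dimples at about (316,217.5) and (349.4,217) full-frame. The spoon-rest oval is centred near (244,215), its long axis tilted about 33° right of up. Next I'll compute yaws and the dimple positions, and make a helper that converts targets to tool-frame units.

```bash
cat >> h.py <<'E'
def go(x,y,z,yaw):
    o=env.get_obs();p=o['tool_pos'];a=o['tool_rot'][2];d=np.array([x,y,z])-p
    def u(a):
        c,s=np.cos(np.radians(a)),np.sin(np.radians(a))
        return np.round(np.array([c*d[0]+s*d[1],s*d[0]-c*d[1],-d[2]])/.05,2)
    sp=-((yaw-a+180)%360-180)/4
    print("t%.1f"%o['time_s'],p.round(4),"yaw%.1f"%a,"| units now-axes",u(a),"| after-spin axes",u(yaw),"| spins %.2f"%sp)
E
python3 - <<'E'
from h import *
im=cv2.cvtColor(cv2.imread("pics/top0.png"),cv2.COLOR_BGR2RGB)
print(cv2.cvtColor(im,cv2.COLOR_RGB2HSV)[[228,200,208],[240,246,232]].tolist())
sub=np.zeros_like(im);sub[190:240,220:268]=im[190:240,220:268]
# oval incl. lemon
for lo,hi in(((0,110,60),(35,255,255)),):
    for c in blobs(sub,lo,hi,200):
        h=cv2.convexHull(c);e=cv2.fitEllipse(h);print("oval",e,w("top",e[0],.012).round(4))
def ax(c,ang,z):
    a=np.radians(ang); v=np.array([-np.sin(a),np.cos(a)])*8   # long axis of cv2 ellipse
    d=w("top",np.array(c)+v,z)-w("top",np.array(c)-v,z);y=np.degrees(np.arctan2(d[1],d[0]));return (y+90)%180-90
print("oval yaw",ax(e[0],e[2],.012))
for c in blobs(im,*YEL):
    e=cv2.fitEllipse(c);print("lemon",e,w("top",e[0],.028).round(4),ax(e[0],e[2],.028))
for p in((316.1,217.6),(349.4,217.3)):print("dimple",w("top",p,.008).round(4))
for q in((0.4801,-.2945,.0),(.4801,-.3945,0)):pass
go(.50,.40,.24,157.8);go(.480,-.0855,.24,147)
E
```

```text
[[9, 144, 136], [9, 144, 143], [9, 144, 142]]
oval ((243.53453063964844, 214.95057678222656), (29.434144973754883, 37.56843948364258), 33.66814422607422) [ 0.4775 -0.0853  0.012 ]
oval yaw -32.07715191424907
lemon ((243.42495727539062, 214.32679748535156), (13.869253158569336, 18.82712745666504), 32.85976791381836) [ 0.4783 -0.0853  0.028 ] -31.259192762253917
lemon ((152.84388732910156, 204.4561309814453), (14.308206558227539, 19.795595169067383), 9.438343048095703) [0.5006 0.1812 0.028 ] -6.085234268988927
dimple [ 0.4753 -0.3019  0.008 ]
dimple [ 0.4787 -0.4015  0.008 ]
t0.1 [0.2457 0.6013 0.2386] yaw157.8 | units now-axes [-6.23 -1.8  -0.03] | after-spin axes [-6.23 -1.81 -0.03] | spins -0.00
t0.1 [0.2457 0.6013 0.2386] yaw157.8 | units now-axes [ -9.53 -10.94  -0.03] | after-spin axes [-11.41  -8.97  -0.03] | spins 2.70
```

```bash
python3 -m pendant '[{"tx":-0.89,"ty":-0.26},{"tx":-0.89,"ty":-0.26},{"tx":-0.89,"ty":-0.26},{"tx":-0.89,"ty":-0.26},{"tx":-0.89,"ty":-0.26},{"tx":-0.89,"ty":-0.26},{"tx":-0.89,"ty":-0.26},{"spin":0.8},{"spin":0.8},{"spin":0.8}]' 
python3 - <<'E'
from h import *
from scipy.optimize import minimize
go(.479,-.0855,.12,148)
im=cv2.cvtColor(cv2.imread("pics/top0.png"),cv2.COLOR_BGR2RGB)
def box(x0,x1,y0,y1,z0,z1):return np.array([[x,y,z] for x in(x0,x1) for y in(y0,y1) for z in(z0,z1)])
def fit(n,im,rng,boxes,g,S=8):
    m=cv2.inRange(cv2.cvtColor(im,cv2.COLOR_RGB2HSV),*rng)
    m=cv2.morphologyEx(m,cv2.MORPH_CLOSE,np.ones((3,3)))
    c=max(cv2.findContours(m,0,2)[0],key=cv2.contourArea);M=np.zeros(m.shape,np.uint8);cv2.drawContours(M,[c],-1,1,-1)
    x,y,ww,hh=cv2.boundingRect(c);x-=6;y-=6;ww+=12;hh+=12
    M=cv2.resize(M[y:y+hh,x:x+ww],None,fx=S,fy=S,interpolation=0)
    def f(v):
        a=np.radians(v[2]*1000);R=np.array([[np.cos(a),-np.sin(a),0],[np.sin(a),np.cos(a),0],[0,0,1]])
        I=np.zeros_like(M)
        for b in boxes:
            q=np.array([px(n,R@p+[v[0],v[1],0]) for p in b])
            q=((q-[x,y]+.5)*S).astype(np.int32);cv2.fillConvexPoly(I,cv2.convexHull(q),1)
        return 1-(I&M).sum()/(I|M).sum()
    r=minimize(f,g,method="Nelder-Mead",options=dict(initial_simplex=np.array(g)+np.array([[0,0,0],[.01,0,0],[0,.01,0],[0,0,.004]]),maxfev=200))
    print("fit",r.x[:2].round(4),r.x[2]*1000,"miss",r.fun.round(3))
fit("top",im,((100,80,30),(122,255,255)),[box(-.041,.041,-.1,.1,0,.012),box(.035,.041,-.1,.1,0,.053),box(-.041,-.035,-.1,.1,0,.053)],[.478,-.349,.0026])
for c in blobs(im,(0,60,10),(18,255,130),500):print(cv2.boundingRect(c))
sub=im.copy();sub[:]=255;sub[165:245,130:178]=im[165:245,130:178]
fit("top",sub,((0,0,0),(40,255,140)),[box(-.086,.086,-.032,.032,0,.042)],[.502,.178,-.0027])
E
```

```text
t0.1 [0.2457 0.6013 0.2386] yaw157.8 | units now-axes [ -9.51 -10.95   2.37] | after-spin axes [-11.24  -9.18   2.37] | spins 2.45
fit [ 0.4789 -0.3492] 2.699832540135941 miss 0.05
(139, 175, 30, 59)
(221, 90, 120, 112)
fit [0.5021 0.1811] -3.018154194172954 miss 0.039invalid input at $[0]: expected keys tx, ty, tz, spin, claw
```

```bash
python3 -m pendant '[{"tx":-0.89,"ty":-0.26,"tz":0,"spin":0,"claw":0},{"tx":-0.89,"ty":-0.26,"tz":0,"spin":0,"claw":0},{"tx":-0.89,"ty":-0.26,"tz":0,"spin":0,"claw":0},{"tx":-0.89,"ty":-0.26,"tz":0,"spin":0,"claw":0},{"tx":-0.89,"ty":-0.26,"tz":0,"spin":0,"claw":0},{"tx":-0.89,"ty":-0.26,"tz":0,"spin":0,"claw":0},{"tx":-0.89,"ty":-0.26,"tz":0,"spin":0,"claw":0},{"tx":0,"ty":0,"tz":0,"spin":0.8,"claw":0},{"tx":0,"ty":0,"tz":0,"spin":0.8,"claw":0},{"tx":0,"ty":0,"tz":0,"spin":0.85,"claw":0}]'; python3 -c "
from h import *
go(.479,-.0855,.15,148)"
```

```text
time_s: 1.35
tool_pos: [0.4997, 0.3994, 0.2389]
tool_rot: [-179.9, -0.0, 147.8]
force: [-0.9, -0.8, -1.6]
grip_width: 0.0871
grasp_force: 0.0
t1.4 [0.4997 0.3994 0.2389] yaw147.8 | units now-axes [-4.81 -8.43  1.78] | after-spin axes [-4.79 -8.44  1.78] | spins -0.04
```

```bash
python3 -m pendant '[{"tx":-0.48,"ty":-0.843,"tz":0.1,"spin":0,"claw":0},{"tx":-0.48,"ty":-0.843,"tz":0.1,"spin":0,"claw":0},{"tx":-0.48,"ty":-0.843,"tz":0.1,"spin":0,"claw":0},{"tx":-0.48,"ty":-0.843,"tz":0.1,"spin":0,"claw":0},{"tx":-0.48,"ty":-0.843,"tz":0.1,"spin":0,"claw":0},{"tx":-0.48,"ty":-0.843,"tz":0.2,"spin":0,"claw":0},{"tx":-0.48,"ty":-0.843,"tz":0.2,"spin":0,"claw":0},{"tx":-0.48,"ty":-0.843,"tz":0.2,"spin":0,"claw":0},{"tx":-0.48,"ty":-0.843,"tz":0.3,"spin":0,"claw":0},{"tx":-0.48,"ty":-0.843,"tz":0.3,"spin":0,"claw":0}]'; python3 -c "
from h import *
go(.479,-.0855,.034,148)"
```

```text
time_s: 2.6
tool_pos: [0.4794, -0.0864, 0.154]
tool_rot: [180.0, 0.0, 148.0]
force: [0.2, -0.4, -0.5]
grip_width: 0.087
grasp_force: 0.0
t2.6 [ 0.4794 -0.0864  0.154 ] yaw148.0 | units now-axes [0.02 0.01 2.4 ] | after-spin axes [0.02 0.01 2.4 ] | spins -0.00
```

```bash
python3 -m pendant '[{"tx":0,"ty":0,"tz":0.5,"spin":0,"claw":0},{"tx":0,"ty":0,"tz":0.5,"spin":0,"claw":0},{"tx":0,"ty":0,"tz":0.5,"spin":0,"claw":0},{"tx":0,"ty":0,"tz":0.4,"spin":0,"claw":0},{"tx":0,"ty":0,"tz":0.2,"spin":0,"claw":0},{"tx":0,"ty":0,"tz":0.18,"spin":0,"claw":0},{"tx":0,"ty":0,"tz":0,"spin":0,"claw":0}]'; python3 - <<'E'
from h import *
go(.479,-.0855,.035,148)
t=cams.read_camera("top")[180:250,200:290,::-1];s=cams.read_camera("side")[160:260,190:310,::-1]
cv2.imwrite("pics/a.png",np.hstack([cv2.resize(t,(400,400),interpolation=3),cv2.resize(s,(400,400),interpolation=3)]))
E
```

```text
time_s: 3.48
tool_pos: [0.4796, -0.0849, 0.0403]
tool_rot: [-180.0, -0.0, 148.0]
force: [0.4, 0.9, 0.7]
grip_width: 0.0871
grasp_force: 0.0
t3.5 [ 0.4796 -0.0849  0.0403] yaw148.0 | units now-axes [ 0.   -0.02  0.11] | after-spin axes [ 0.   -0.02  0.11] | spins -0.00
```

View pics/a.png

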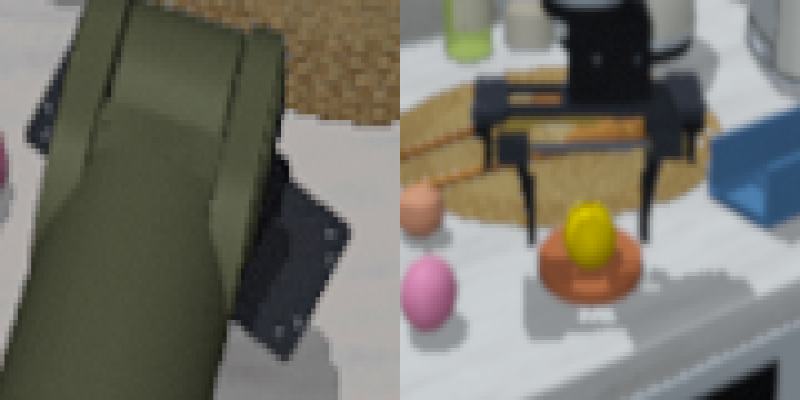

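The fingers straddle the lemon symmetrically, with tips at about 530 and 643 and the lemon at 590 in the crop. I'll lower slightly and close.

```bash
python3 -m pendant '[{"tx":0,"ty":0,"tz":0.1,"spin":0,"claw":0},{"tx":0,"ty":0,"tz":0,"spin":0,"claw":0.3},{"tx":0,"ty":0,"tz":0,"spin":0,"claw":0.5},{"tx":0,"ty":0,"tz":0,"spin":0,"claw":0.6},{"tx":0,"ty":0,"tz":0,"spin":0,"claw":0.7},{"tx":0,"ty":0,"tz":0,"spin":0,"claw":0.7},{"tx":0,"ty":0,"tz":0,"spin":0,"claw":0.7},{"tx":0,"ty":0,"tz":0,"spin":0,"claw":0.7}]' 12
```

```text
time_s: 4.58
tool_pos: [0.4795, -0.0857, 0.0356]
tool_rot: [-180.0, 0.0, 148.0]
force: [-1.4, -2.8, 2.6]
grip_width: 0.0442
grasp_force: 12.0
```

```bash
python3 -m pendant '[{"tx":0,"ty":0,"tz":-0.3,"spin":0,"claw":0.7},{"tx":0,"ty":0,"tz":-0.6,"spin":0,"claw":0.7},{"tx":0,"ty":0,"tz":-0.6,"spin":0,"claw":0.7},{"tx":0,"ty":0,"tz":-0.5,"spin":0,"claw":0.7},{"tx":0,"ty":0,"tz":-0.3,"spin":0,"claw":0.7}]'; python3 -c "
from h import *
go(.481,-.400,.15,182.7)"
```

```text
time_s: 5.2
tool_pos: [0.4807, -0.0843, 0.1527]
tool_rot: [179.9, 0.1, 148.0]
force: [-0.5, 0.2, -1.6]
grip_width: 0.0441
grasp_force: 12.0
t5.2 [ 0.4807 -0.0843  0.1527] yaw148.0 | units now-axes [-3.35 -5.35  0.05] | after-spin axes [ 0.29 -6.31  0.05] | spins -8.67
```

```bash
python3 -m pendant '[{"tx":0,"ty":0,"tz":0,"spin":-0.963,"claw":0.7},{"tx":0,"ty":0,"tz":0,"spin":-0.963,"claw":0.7},{"tx":0,"ty":0,"tz":0,"spin":-0.963,"claw":0.7},{"tx":0,"ty":0,"tz":0,"spin":-0.963,"claw":0.7},{"tx":0,"ty":0,"tz":0,"spin":-0.963,"claw":0.7},{"tx":0,"ty":0,"tz":0,"spin":-0.963,"claw":0.7},{"tx":0,"ty":0,"tz":0,"spin":-0.963,"claw":0.7},{"tx":0,"ty":0,"tz":0,"spin":-0.963,"claw":0.7},{"tx":0,"ty":0,"tz":0,"spin":-0.963,"claw":0.7}]';python3 -m pendant '[{"tx":0.03,"ty":-0.4,"tz":0,"spin":0,"claw":0.7},{"tx":0.03,"ty":-0.7,"tz":0,"spin":0,"claw":0.7},{"tx":0.03,"ty":-0.8,"tz":0,"spin":0,"claw":0.7},{"tx":0.03,"ty":-0.8,"tz":0,"spin":0,"claw":0.7},{"tx":0.03,"ty":-0.8,"tz":0,"spin":0,"claw":0.7},{"tx":0.03,"ty":-0.8,"tz":0,"spin":0,"claw":0.7},{"tx":0.03,"ty":-0.8,"tz":0,"spin":0,"claw":0.7},{"tx":0.03,"ty":-0.7,"tz":0,"spin":0,"claw":0.7},{"tx":0.03,"ty":-0.5,"tz":0,"spin":0,"claw":0.7},{"tx":0,"ty":0,"tz":0,"spin":0,"claw":0.7}]'; python3 - <<'E'
from h import *
go(.481,-.400,.09,182.7)
t=cams.read_camera("top")[180:260,280:400,::-1];s=cams.read_camera("side")[130:250,230:390,::-1]
cv2.imwrite("pics/b.png",np.hstack([cv2.resize(t,(400,300),interpolation=3),cv2.resize(s,(400,300),interpolation=3)]))
E
```

```text
time_s: 6.32
tool_pos: [0.4797, -0.0844, 0.1506]
tool_rot: [180.0, -0.0, -177.2]
force: [0.4, -0.6, -0.5]
grip_width: 0.0445
grasp_force: 12.0
time_s: 7.58
tool_pos: [0.4799, -0.402, 0.1503]
tool_rot: [-180.0, -0.1, -177.5]
force: [0.5, 0.5, -0.7]
grip_width: 0.0438
grasp_force: 12.0
t7.6 [ 0.4799 -0.402   0.1503] yaw-177.5 | units now-axes [-0.02  0.04  1.21] | after-spin axes [-0.02  0.04  1.21] | spins -0.06
```

View pics/b.png

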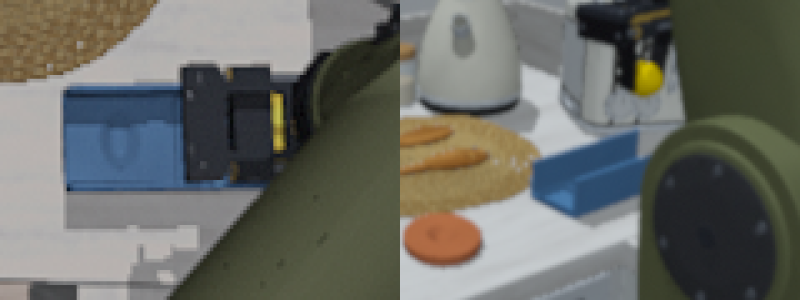

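```bash
python3 -m pendant '[{"tx":-0.05,"ty":0.04,"tz":0.4,"spin":-0.06,"claw":0.7},{"tx":0,"ty":0,"tz":0.5,"spin":0,"claw":0.7},{"tx":0,"ty":0,"tz":0.4,"spin":0,"claw":0.7},{"tx":0,"ty":0,"tz":0.3,"spin":0,"claw":0.7},{"tx":0,"ty":0,"tz":0.2,"spin":0,"claw":0.7},{"tx":0,"ty":0,"tz":0.1,"spin":0,"claw":0.7},{"tx":0,"ty":0,"tz":0.1,"spin":0,"claw":0.7},{"tx":0,"ty":0,"tz":0,"spin":0,"claw":0.7}]'; python3 -c "
from h import *
go(.4825,-.400,.0356,182.7)
cv2.imwrite('pics/c.png',cv2.resize(cams.read_camera('top')[190:250,290:400,::-1],None,fx=6,fy=6,interpolation=3))"
```

```text
time_s: 8.68
tool_pos: [0.4833, -0.3981, 0.0506]
tool_rot: [180.0, 0.0, -177.1]
force: [-0.1, 0.1, -0.2]
grip_width: 0.0442
grasp_force: 12.0
t8.7 [ 0.4833 -0.3981  0.0506] yaw-177.1 | units now-axes [ 0.02 -0.04  0.3 ] | after-spin axes [ 0.02 -0.04  0.3 ] | spins 0.05
```

View pics/c.png

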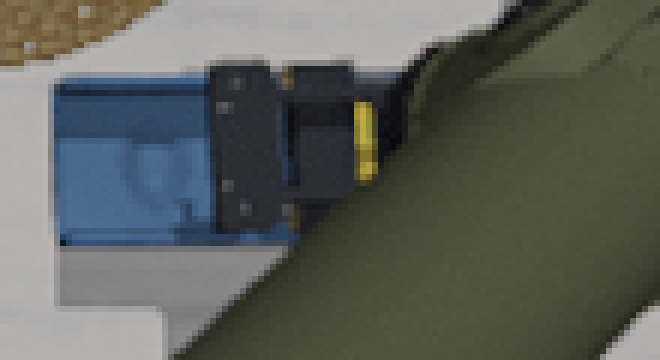

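The lemon is between the walls with no contact force. I'll lower it the rest of the way.

```bash
python3 -m pendant '[{"tx":0.01,"ty":-0.04,"tz":0.1,"spin":0,"claw":0.7},{"tx":0,"ty":0,"tz":0.08,"spin":0,"claw":0.7},{"tx":0,"ty":0,"tz":0.06,"spin":0,"claw":0.7},{"tx":0,"ty":0,"tz":0,"spin":0,"claw":0.7},{"tx":0,"ty":0,"tz":0,"spin":0,"claw":0.7}]'
```

```text
time_s: 9.35
tool_pos: [0.483, -0.4002, 0.0386]
tool_rot: [-180.0, 0.0, -177.1]
force: [0.3, -0.6, -1.0]
grip_width: 0.0439
grasp_force: 12.0
```

```bash
python3 -m pendant '[{"tx":0,"ty":0,"tz":0.04,"spin":0,"claw":0.7},{"tx":0,"ty":0,"tz":0.02,"spin":0,"claw":0.7},{"tx":0,"ty":0,"tz":0,"spin":0,"claw":0.7},{"tx":0,"ty":0,"tz":0,"spin":0,"claw":0.7}]'
```

```text
time_s: 9.85
tool_pos: [0.4828, -0.4003, 0.0358]
tool_rot: [-180.0, 0.0, -177.1]
force: [-1.7, 0.3, 1.6]
grip_width: 0.0443
grasp_force: 12.0
```

```bash
python3 -m pendant '[{"tx":0,"ty":0,"tz":0.01,"spin":0,"claw":0.47},{"tx":0,"ty":0,"tz":0,"spin":0,"claw":0.44},{"tx":0,"ty":0,"tz":0,"spin":0,"claw":0.35},{"tx":0,"ty":0,"tz":0,"spin":0,"claw":0.25},{"tx":0,"ty":0,"tz":-0.1,"spin":0,"claw":0.2},{"tx":0,"ty":0,"tz":-0.3,"spin":0,"claw":0.2},{"tx":0,"ty":0,"tz":-0.6,"spin":0,"claw":0.2},{"tx":0,"ty":0,"tz":-0.6,"spin":0,"claw":0.2},{"tx":0,"ty":0,"tz":-0.7,"spin":0,"claw":0.2}]';python3 -m pendant '[{"tx":0,"ty":0.6,"tz":0,"spin":1,"claw":0},{"tx":0.07,"ty":0.8,"tz":0,"spin":1,"claw":0},{"tx":0.1,"ty":0.8,"tz":0,"spin":1,"claw":0},{"tx":0.17,"ty":0.8,"tz":0,"spin":1,"claw":0},{"tx":0.2,"ty":0.8,"tz":0,"spin":1,"claw":0},{"tx":0.3,"ty":0.8,"tz":0,"spin":1,"claw":0},{"tx":0.35,"ty":0.8,"tz":0,"spin":1,"claw":0},{"tx":0.4,"ty":0.8,"tz":0,"spin":1,"claw":0},{"tx":0.45,"ty":0.8,"tz":0,"spin":1,"claw":0},{"tx":0,"ty":0,"tz":0,"spin":1,"claw":0}]'; python3 - <<'E'
from h import *
go(.502,.180,.15,87)
im=cams.read_camera("top")
for c in blobs(im,*YEL,30):
    e=cv2.fitEllipse(c);print(cv2.contourArea(c),np.round(e[0]+e[1]+(e[2],),1),w("top",e[0],.0275).round(4))
cv2.imwrite('pics/d.png',cv2.resize(im[170:260,140:400,::-1],None,fx=3,fy=3,interpolation=3))
E
```

```text
time_s: 10.98
tool_pos: [0.4828, -0.4002, 0.152]
tool_rot: [-180.0, 0.0, -177.1]
force: [-0.1, -0.5, -0.3]
grip_width: 0.0695
grasp_force: 0.0
time_s: 12.22
tool_pos: [0.469, -0.027, 0.1512]
tool_rot: [179.9, 0.0, 143.1]
force: [-0.0, -1.7, -0.3]
grip_width: 0.0865
grasp_force: 0.0
t12.2 [ 0.469  -0.027   0.1512] yaw143.1 | units now-axes [1.96 3.71 0.02] | after-spin axes [4.17 0.44 0.02] | spins 14.03
206.0 [350.3 215.8  13.9  19.1 176.5] [ 0.482  -0.3993  0.0275]
224.5 [152.7 204.6  14.7  19.7   9.5] [0.5001 0.1817 0.0275]
```

View pics/d.png

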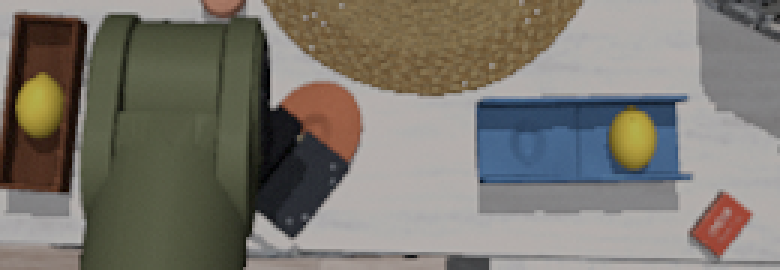

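Lemon 1 lies across dimple 1 at (.482,-.399). Next is the box lemon, gripped by its ends.

```bash
python3 -m pendant '[{"tx":0,"ty":0,"tz":0,"spin":1,"claw":0},{"tx":0,"ty":0,"tz":0,"spin":1,"claw":0},{"tx":0,"ty":0,"tz":0,"spin":1,"claw":0},{"tx":0,"ty":0,"tz":0,"spin":1,"claw":0},{"tx":0,"ty":0,"tz":0,"spin":1,"claw":0},{"tx":0,"ty":0,"tz":0,"spin":1,"claw":0},{"tx":0,"ty":0,"tz":0,"spin":1,"claw":0},{"tx":0,"ty":0,"tz":0,"spin":1,"claw":0},{"tx":0,"ty":0,"tz":0,"spin":1,"claw":0},{"tx":0,"ty":0,"tz":0,"spin":1,"claw":0}]';python3 -m pendant '[{"tx":0,"ty":0,"tz":0,"spin":1,"claw":0},{"tx":0,"ty":0,"tz":0,"spin":1,"claw":0},{"tx":0,"ty":0,"tz":0,"spin":1,"claw":0},{"tx":0,"ty":0,"tz":0,"spin":1,"claw":0},{"tx":0.83,"ty":0.09,"tz":0,"spin":0,"claw":0},{"tx":0.83,"ty":0.09,"tz":0,"spin":0,"claw":0},{"tx":0.83,"ty":0.09,"tz":0,"spin":0,"claw":0},{"tx":0.83,"ty":0.09,"tz":0,"spin":0,"claw":0},{"tx":0.83,"ty":0.09,"tz":0,"spin":0,"claw":0},{"tx":0,"ty":0,"tz":0,"spin":0,"claw":0}]'; python3 -c "
from h import *
go(.5015,.1808,.03,87)"
```

```text
time_s: 13.52
tool_pos: [0.469, -0.0318, 0.151]
tool_rot: [179.9, 0.0, 102.7]
force: [-0.3, 0.3, -0.5]
grip_width: 0.0867
grasp_force: 0.0
time_s: 14.78
tool_pos: [0.5027, 0.1784, 0.1509]
tool_rot: [179.9, -0.1, 87.2]
force: [-0.0, -1.5, 0.1]
grip_width: 0.0872
grasp_force: 0.0
t14.8 [0.5027 0.1784 0.1509] yaw87.2 | units now-axes [ 0.05 -0.03  2.42] | after-spin axes [ 0.05 -0.03  2.42] | spins 0.05
```

```bash
python3 -m pendant '[{"tx":0.05,"ty":-0.03,"tz":0.4,"spin":0,"claw":0},{"tx":0,"ty":0,"tz":0.5,"spin":0,"claw":0},{"tx":0,"ty":0,"tz":0.5,"spin":0,"claw":0},{"tx":0,"ty":0,"tz":0.4,"spin":0,"claw":0},{"tx":0,"ty":0,"tz":0.3,"spin":0,"claw":0},{"tx":0,"ty":0,"tz":0.16,"spin":0,"claw":0},{"tx":0,"ty":0,"tz":0.1,"spin":0,"claw":0},{"tx":0,"ty":0,"tz":0,"spin":0,"claw":0},{"tx":0,"ty":0,"tz":0,"spin":0,"claw":0}]'
```

```text
time_s: 15.9
tool_pos: [0.5015, 0.1779, 0.0326]
tool_rot: [179.9, -0.0, 86.9]
force: [0.4, -0.0, -0.3]
grip_width: 0.0871
grasp_force: 0.0
```

```bash
python3 -m pendant '[{"tx":0.05,"ty":0,"tz":0,"spin":0,"claw":0},{"tx":0,"ty":0,"tz":0,"spin":0,"claw":0.1},{"tx":0,"ty":0,"tz":0,"spin":0,"claw":0.2},{"tx":0,"ty":0,"tz":0,"spin":0,"claw":0.3},{"tx":0,"ty":0,"tz":0,"spin":0,"claw":0.4},{"tx":0,"ty":0,"tz":0,"spin":0,"claw":0.5},{"tx":0,"ty":0,"tz":0,"spin":0,"claw":0.5},{"tx":0,"ty":0,"tz":0,"spin":0,"claw":0.5},{"tx":0,"ty":0,"tz":0,"spin":0,"claw":0.5}]' 15
```

```text
time_s: 17.02
tool_pos: [0.501, 0.1802, 0.0321]
tool_rot: [-180.0, 0.0, 86.9]
force: [-1.2, 0.2, 1.6]
grip_width: 0.0607
grasp_force: 15.0
```

```bash
python3 -m pendant '[{"tx":0,"ty":0,"tz":-0.2,"spin":0,"claw":0.5},{"tx":0,"ty":0,"tz":-0.5,"spin":0,"claw":0.5},{"tx":0,"ty":0,"tz":-0.6,"spin":0,"claw":0.5},{"tx":0,"ty":0,"tz":-0.6,"spin":0,"claw":0.5},{"tx":0,"ty":0,"tz":-0.4,"spin":0,"claw":0.5},{"tx":0,"ty":0,"tz":0,"spin":0,"claw":0.5}]';python3 -m pendant '[{"tx":0,"ty":0,"tz":0,"spin":0.9,"claw":0.5},{"tx":0,"ty":0,"tz":0,"spin":0.9,"claw":0.5},{"tx":0,"ty":0,"tz":0,"spin":0.9,"claw":0.5},{"tx":0,"ty":0,"tz":0,"spin":0.9,"claw":0.5},{"tx":0,"ty":0,"tz":0,"spin":0.9,"claw":0.5},{"tx":0,"ty":0,"tz":0,"spin":0.9,"claw":0.5},{"tx":0,"ty":0,"tz":0,"spin":0.9,"claw":0.5},{"tx":0,"ty":0,"tz":0,"spin":0.9,"claw":0.5},{"tx":0,"ty":0,"tz":0,"spin":0,"claw":0.5}]'; python3 -c "
from h import *
go(.479,-.0855,.12,58)"
```

```text
time_s: 17.77
tool_pos: [0.5026, 0.1806, 0.1491]
tool_rot: [179.8, -0.1, 86.9]
force: [-0.0, -0.3, -0.8]
grip_width: 0.0607
grasp_force: 15.0
time_s: 18.9
tool_pos: [0.5006, 0.1799, 0.146]
tool_rot: [-180.0, 0.1, 58.1]
force: [-0.7, 0.2, -0.6]
grip_width: 0.0604
grasp_force: 15.0
t18.9 [0.5006 0.1799 0.146 ] yaw58.1 | units now-axes [-4.74  2.43  0.52] | after-spin axes [-4.73  2.45  0.52] | spins 0.03
```

```bash
python3 -m pendant '[{"tx":-0.4,"ty":0.2,"tz":0,"spin":0,"claw":0.5},{"tx":-0.6,"ty":0.3,"tz":0,"spin":0,"claw":0.5},{"tx":-0.8,"ty":0.4,"tz":0,"spin":0,"claw":0.5},{"tx":-0.8,"ty":0.4,"tz":0,"spin":0,"claw":0.5},{"tx":-0.8,"ty":0.4,"tz":0.1,"spin":0,"claw":0.5},{"tx":-0.7,"ty":0.4,"tz":0.2,"spin":0,"claw":0.5},{"tx":-0.4,"ty":0.2,"tz":0.2,"spin":0,"claw":0.5},{"tx":-0.23,"ty":0.14,"tz":0,"spin":0,"claw":0.5},{"tx":0,"ty":0,"tz":0,"spin":0,"claw":0.5}]'; python3 -c "
from h import *
go(.479,-.0855,.0306,58)"
```

```text
time_s: 20.02
tool_pos: [0.4796, -0.0863, 0.1223]
tool_rot: [180.0, -0.0, 58.0]
force: [-0.4, 0.5, -1.1]
grip_width: 0.0602
grasp_force: 15.0
t20.0 [ 0.4796 -0.0863  0.1223] yaw58.0 | units now-axes [ 0.01 -0.02  1.83] | after-spin axes [ 0.01 -0.02  1.83] | spins -0.01
```

```bash
python3 -m pendant '[{"tx":0,"ty":0,"tz":0.4,"spin":0,"claw":0.5},{"tx":0,"ty":0,"tz":0.5,"spin":0,"claw":0.5},{"tx":0,"ty":0,"tz":0.4,"spin":0,"claw":0.5},{"tx":0,"ty":0,"tz":0.25,"spin":0,"claw":0.5},{"tx":0,"ty":0,"tz":0.1,"spin":0,"claw":0.5},{"tx":0,"ty":0,"tz":0.06,"spin":0,"claw":0.5},{"tx":0,"ty":0,"tz":0,"spin":0,"claw":0.5},{"tx":0,"ty":0,"tz":0,"spin":0,"claw":0.5}]'
```

```text
time_s: 21.02
tool_pos: [0.4802, -0.0851, 0.037]
tool_rot: [180.0, -0.0, 58.1]
force: [-0.1, -0.4, -0.9]
grip_width: 0.0607
grasp_force: 15.0
```

```bash
python3 -m pendant '[{"tx":0,"ty":0,"tz":0.06,"spin":0,"claw":0.5},{"tx":0,"ty":0,"tz":0.04,"spin":0,"claw":0.5},{"tx":0,"ty":0,"tz":0,"spin":0,"claw":0.5},{"tx":0,"ty":0,"tz":0,"spin":0,"claw":0.5}]'
```

```text
time_s: 21.52
tool_pos: [0.4807, -0.0853, 0.0321]
tool_rot: [179.9, -0.0, 58.1]
force: [1.9, -0.3, 3.4]
grip_width: 0.0608
grasp_force: 15.0
```

```bash
python3 -m pendant '[{"tx":0,"ty":0,"tz":0.01,"spin":0,"claw":0.28},{"tx":0,"ty":0,"tz":0,"spin":0,"claw":0.25},{"tx":0,"ty":0,"tz":0,"spin":0,"claw":0.15},{"tx":0,"ty":0,"tz":0,"spin":0,"claw":0.05},{"tx":0,"ty":0,"tz":0,"spin":0,"claw":0},{"tx":0,"ty":0,"tz":-0.2,"spin":0,"claw":0},{"tx":0,"ty":0,"tz":-0.5,"spin":0,"claw":0},{"tx":0,"ty":0,"tz":-0.7,"spin":0,"claw":0},{"tx":0,"ty":0,"tz":-0.6,"spin":-1,"claw":0},{"tx":0,"ty":0,"tz":0,"spin":-1,"claw":0}]';python3 -m pendant '[{"tx":0,"ty":0,"tz":0,"spin":-1,"claw":0},{"tx":0,"ty":0,"tz":0,"spin":-1,"claw":0},{"tx":0,"ty":0,"tz":0,"spin":-1,"claw":0},{"tx":0,"ty":0,"tz":0,"spin":-1,"claw":0},{"tx":0,"ty":0,"tz":0,"spin":-1,"claw":0},{"tx":0,"ty":0,"tz":0,"spin":-1,"claw":0},{"tx":0,"ty":0,"tz":0,"spin":-1,"claw":0},{"tx":0,"ty":0,"tz":0,"spin":-1,"claw":0},{"tx":0,"ty":0,"tz":0,"spin":-1,"claw":0},{"tx":0,"ty":0,"tz":0,"spin":-1,"claw":0}]';python3 -m pendant '[{"tx":0,"ty":0,"tz":0,"spin":-1,"claw":0},{"tx":0,"ty":0,"tz":0,"spin":-1,"claw":0},{"tx":0,"ty":0,"tz":0,"spin":-1,"claw":0},{"tx":0,"ty":0,"tz":0,"spin":-1,"claw":0},{"tx":0,"ty":0,"tz":0,"spin":-1,"claw":0},{"tx":0,"ty":0,"tz":0,"spin":-1,"claw":0},{"tx":0,"ty":0,"tz":0,"spin":-1,"claw":0},{"tx":0,"ty":0,"tz":0,"spin":-1,"claw":0},{"tx":0,"ty":0,"tz":0,"spin":-1,"claw":0},{"tx":0,"ty":0,"tz":0,"spin":-0.5,"claw":0}]'; python3 - <<'E'
from h import *
go(.4795,-.0855,.0356,148)
im=cams.read_camera("side")
for c in blobs(im,*YEL,30):
    e=cv2.fitEllipse(c);print(cv2.contourArea(c),np.round(e[0]+e[1]+(e[2],),1),w("side",e[0],.0275).round(4))
cv2.imwrite('pics/e.png',cv2.resize(im[150:270,190:340,::-1],None,fx=4,fy=4,interpolation=3))
E
```

```text
time_s: 22.78
tool_pos: [0.4818, -0.0853, 0.1344]
tool_rot: [179.7, -0.2, 66.2]
force: [-0.5, -1.2, -0.9]
grip_width: 0.087
grasp_force: 0.0
time_s: 24.02
tool_pos: [0.4798, -0.0852, 0.1317]
tool_rot: [180.0, -0.0, 106.2]
force: [-0.0, -0.1, 0.2]
grip_width: 0.087
grasp_force: 0.0
time_s: 25.28
tool_pos: [0.4798, -0.0851, 0.1316]
tool_rot: [180.0, 0.0, 144.1]
force: [0.1, -0.0, -0.3]
grip_width: 0.087
grasp_force: 0.0
t25.3 [ 0.4798 -0.0851  0.1316] yaw144.1 | units now-axes [ 0.   -0.01  1.92] | after-spin axes [ 0.   -0.01  1.92] | spins -0.96
186.0 [246.1 217.8  14.5  16.6 172.3] [ 0.4836 -0.0872  0.0275]
51.5 [321.  190.6   5.8  13.1  77.9] [ 0.512  -0.4197  0.0275]
```

View pics/e.png

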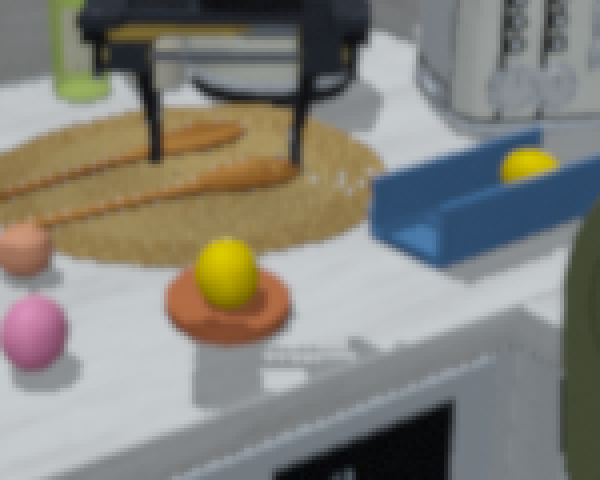

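Lemon 2 sits in the rest at (246.1,217.8), as lemon 1 did. I'll repeat the same grasp.

```bash
python3 -m pendant '[{"tx":0,"ty":0,"tz":0.4,"spin":-0.9,"claw":0},{"tx":0,"ty":0,"tz":0.5,"spin":0,"claw":0},{"tx":0,"ty":0,"tz":0.5,"spin":0,"claw":0},{"tx":0,"ty":0,"tz":0.3,"spin":0,"claw":0},{"tx":0,"ty":0,"tz":0.2,"spin":0,"claw":0},{"tx":0,"ty":0,"tz":0,"spin":0,"claw":0},{"tx":0,"ty":0,"tz":0,"spin":0,"claw":0}]'; python3 -c "
from h import *
go(.4795,-.0857,.0356,148)"
```

```text
time_s: 26.2
tool_pos: [0.4804, -0.0852, 0.0367]
tool_rot: [180.0, 0.1, 147.7]
force: [-0.6, -0.1, 0.0]
grip_width: 0.0874
grasp_force: 0.0
t26.2 [ 0.4804 -0.0852  0.0367] yaw147.7 | units now-axes [ 0.01 -0.02  0.02] | after-spin axes [ 0.01 -0.02  0.02] | spins -0.08
```

```bash
python3 -m pendant '[{"tx":0.01,"ty":0,"tz":0.02,"spin":0,"claw":0.3},{"tx":0,"ty":0,"tz":0,"spin":0,"claw":0.5},{"tx":0,"ty":0,"tz":0,"spin":0,"claw":0.6},{"tx":0,"ty":0,"tz":0,"spin":0,"claw":0.7},{"tx":0,"ty":0,"tz":0,"spin":0,"claw":0.7},{"tx":0,"ty":0,"tz":0,"spin":0,"claw":0.7},{"tx":0,"ty":0,"tz":0,"spin":0,"claw":0.7}]' 12; python3 -m pendant '[{"tx":0,"ty":0,"tz":-0.3,"spin":0,"claw":0.7},{"tx":0,"ty":0,"tz":-0.6,"spin":0,"claw":0.7},{"tx":0,"ty":0,"tz":-0.6,"spin":0,"claw":0.7},{"tx":0,"ty":0,"tz":-0.5,"spin":0,"claw":0.7},{"tx":0,"ty":0,"tz":-0.3,"spin":0,"claw":0.7}]'
```

```text
time_s: 27.08
tool_pos: [0.479, -0.0856, 0.0351]
tool_rot: [-180.0, -0.0, 147.7]
force: [-1.6, -3.0, 2.7]
grip_width: 0.0438
grasp_force: 12.0
time_s: 27.7
tool_pos: [0.4802, -0.0842, 0.1521]
tool_rot: [179.9, 0.1, 147.7]
force: [-0.2, 0.6, -0.9]
grip_width: 0.0439
grasp_force: 12.0
```

```bash
python3 -m pendant '[{"tx":0,"ty":0,"tz":0,"spin":-0.97,"claw":0.7},{"tx":0,"ty":0,"tz":0,"spin":-0.97,"claw":0.7},{"tx":0,"ty":0,"tz":0,"spin":-0.97,"claw":0.7},{"tx":0,"ty":0,"tz":0,"spin":-0.97,"claw":0.7},{"tx":0,"ty":0,"tz":0,"spin":-0.97,"claw":0.7},{"tx":0,"ty":0,"tz":0,"spin":-0.97,"claw":0.7},{"tx":0,"ty":0,"tz":0,"spin":-0.97,"claw":0.7},{"tx":0,"ty":0,"tz":0,"spin":-0.97,"claw":0.7},{"tx":0,"ty":0,"tz":0,"spin":-0.97,"claw":0.7}]';python3 -m pendant '[{"tx":0.03,"ty":-0.4,"tz":0,"spin":0,"claw":0.7},{"tx":0.03,"ty":-0.7,"tz":0,"spin":0,"claw":0.7},{"tx":0.03,"ty":-0.8,"tz":0,"spin":0,"claw":0.7},{"tx":0.03,"ty":-0.8,"tz":0,"spin":0,"claw":0.7},{"tx":0.03,"ty":-0.7,"tz":0,"spin":0,"claw":0.7},{"tx":0.03,"ty":-0.6,"tz":0,"spin":0,"claw":0.7},{"tx":0.03,"ty":-0.3,"tz":0,"spin":0,"claw":0.7},{"tx":0,"ty":0,"tz":0,"spin":0,"claw":0.7},{"tx":0,"ty":0,"tz":0,"spin":0,"claw":0.7}]'; python3 -c "
from h import *
go(.478,-.3003,.05,182.7)"
```

```text
time_s: 28.82
tool_pos: [0.4791, -0.0844, 0.15]
tool_rot: [180.0, -0.0, -177.3]
force: [0.3, 0.5, -0.6]
grip_width: 0.0435
grasp_force: 12.0
time_s: 29.95
tool_pos: [0.479, -0.2984, 0.1498]
tool_rot: [179.9, -0.0, -177.3]
force: [0.1, 0.7, -0.9]
grip_width: 0.0441
grasp_force: 12.0
t29.9 [ 0.479  -0.2984  0.1498] yaw-177.3 | units now-axes [ 0.02 -0.04  2.  ] | after-spin axes [ 0.02 -0.04  2.  ] | spins 0.00
```

```bash
python3 -m pendant '[{"tx":0.02,"ty":-0.04,"tz":0.4,"spin":0,"claw":0.7},{"tx":0,"ty":0,"tz":0.5,"spin":0,"claw":0.7},{"tx":0,"ty":0,"tz":0.4,"spin":0,"claw":0.7},{"tx":0,"ty":0,"tz":0.3,"spin":0,"claw":0.7},{"tx":0,"ty":0,"tz":0.2,"spin":0,"claw":0.7},{"tx":0,"ty":0,"tz":0.1,"spin":0,"claw":0.7},{"tx":0,"ty":0,"tz":0.1,"spin":0,"claw":0.7},{"tx":0,"ty":0,"tz":0,"spin":0,"claw":0.7}]'; python3 -c "
from h import *
go(.478,-.3003,.0353,182.7)"
```

```text
time_s: 30.95
tool_pos: [0.4777, -0.3021, 0.05]
tool_rot: [180.0, 0.0, -177.4]
force: [0.2, 0.2, -0.1]
grip_width: 0.0439
grasp_force: 12.0
t30.9 [ 0.4777 -0.3021  0.05  ] yaw-177.4 | units now-axes [-0.01  0.04  0.29] | after-spin axes [-0.01  0.04  0.29] | spins -0.02
```

```bash
python3 -m pendant '[{"tx":0,"ty":0.03,"tz":0.1,"spin":0,"claw":0.7},{"tx":0,"ty":0,"tz":0.08,"spin":0,"claw":0.7},{"tx":0,"ty":0,"tz":0.06,"spin":0,"claw":0.7},{"tx":0,"ty":0,"tz":0.02,"spin":0,"claw":0.7},{"tx":0,"ty":0,"tz":0,"spin":0,"claw":0.7},{"tx":0,"ty":0,"tz":0,"spin":0,"claw":0.7}]'
```

```text
time_s: 31.7
tool_pos: [0.4777, -0.3007, 0.0372]
tool_rot: [-180.0, 0.0, -177.4]
force: [0.1, -0.7, -0.5]
grip_width: 0.0438
grasp_force: 12.0
```

```bash
python3 -m pendant '[{"tx":0,"ty":0.01,"tz":0.03,"spin":0,"claw":0.7},{"tx":0,"ty":0,"tz":0.02,"spin":0,"claw":0.7},{"tx":0,"ty":0,"tz":0,"spin":0,"claw":0.7},{"tx":0,"ty":0,"tz":0,"spin":0,"claw":0.7}]'
```

```text
time_s: 32.2
tool_pos: [0.4779, -0.3005, 0.0351]
tool_rot: [-180.0, 0.0, -177.4]
force: [-1.0, 0.2, 4.5]
grip_width: 0.0435
grasp_force: 12.0
```

Contact at 4.5 N. I'll release, retreat and look.

```bash
python3 -m pendant '[{"tx":0,"ty":0,"tz":0,"spin":0,"claw":0.47},{"tx":0,"ty":0,"tz":0,"spin":0,"claw":0.44},{"tx":0,"ty":0,"tz":0,"spin":0,"claw":0.35},{"tx":0,"ty":0,"tz":0,"spin":0,"claw":0.25},{"tx":0,"ty":0,"tz":-0.1,"spin":0,"claw":0.2},{"tx":0,"ty":0,"tz":-0.3,"spin":0,"claw":0.2},{"tx":0,"ty":0,"tz":-0.6,"spin":0,"claw":0.2},{"tx":0,"ty":0,"tz":-0.6,"spin":0,"claw":0.2},{"tx":0,"ty":0,"tz":-0.7,"spin":0,"claw":0.2}]';python3 -m pendant '[{"tx":0,"ty":0.6,"tz":0,"spin":0,"claw":0.2},{"tx":0,"ty":0.8,"tz":0,"spin":0,"claw":0.2},{"tx":0,"ty":0.8,"tz":0,"spin":0,"claw":0.2},{"tx":0,"ty":0.8,"tz":0,"spin":0,"claw":0.2},{"tx":0,"ty":0.8,"tz":0,"spin":0,"claw":0.2},{"tx":0,"ty":0.8,"tz":0,"spin":0,"claw":0.2},{"tx":0,"ty":0.5,"tz":0,"spin":0,"claw":0.2},{"tx":0,"ty":0,"tz":0,"spin":0,"claw":0.2}]'; python3 - <<'E'
from h import *
im=cams.read_camera("top")
for c in blobs(im,*YEL,30):
    e=cv2.fitEllipse(c);print(cv2.contourArea(c),np.round(e[0]+e[1]+(e[2],),1),w("top",e[0],.0275).round(4))
cv2.imwrite('pics/f.png',cv2.resize(im[90:290,100:400,::-1],None,fx=2.6,fy=2.6,interpolation=3))
E
```

```text
time_s: 33.33
tool_pos: [0.4775, -0.3002, 0.1514]
tool_rot: [-180.0, 0.0, -177.4]
force: [-0.4, -0.2, 0.8]
grip_width: 0.0698
grasp_force: 0.0
time_s: 34.33
tool_pos: [0.4663, -0.0437, 0.1505]
tool_rot: [180.0, 0.1, -177.2]
force: [-0.4, -0.7, -0.4]
grip_width: 0.0696
grasp_force: 0.0
201.5 [316.5 216.2  13.5  19.1 177.7] [ 0.4781 -0.2999  0.0275]
204.0 [350.4 215.8  13.9  19.  176.7] [ 0.4818 -0.3994  0.0275]
```

View pics/f.png

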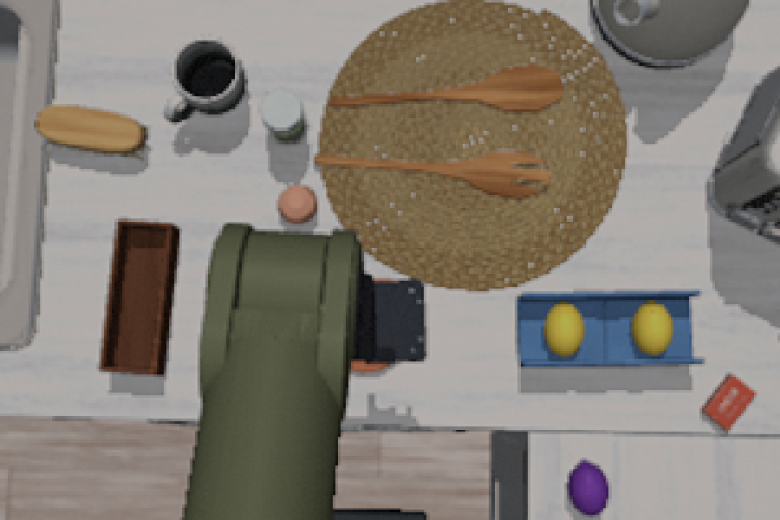

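Both lemons lie across their dimples, at full-frame (316.5,216) and (350.4,216), and the visible bystanders have not moved. The robot is clear, so I'll hand in.

```bash
python3 -c "
from cell import env
print(env.sign_off())"
```

```text
the job is handed in; nothing more can be done
None
```

Both lemons are lying across the blue tray, one in each dimple; both were lowered into contact before release, and the job was handed in at about 34 s of the 70 s allowed.

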